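Pull the spent cell out of the battery box with tongs

ROBOT

A 6-joint arm with a two-finger parallel gripper is mounted at the origin on a cart in front of the work surface, level with it; the furniture and walls round the work are solid. World frame = base frame: x ahead of the robot, y to its left, z up, the work surface at z = 0. Lengths are in mm, angles in degrees, forces in N, time in s.
With the tool pointing down it reaches from about 300 to 850 mm from the base axis. Payload 4.2 kg.
Tool frame: the origin (TCP) lies midway between the tips of the shut fingers; the grasp point (between the pads) lies 19 mm behind it; z points along the fingers, y is the line along which they close (so a half turn about z gives the same grasp; the last joint's range is limited). The gripper opens to 91 mm and grips with 3 to 60 N. Pads are 32 mm wide; open, the fingers measure 118 mm over their backs; the gripper's body (76 mm by 178 mm) begins 60 mm behind the grasp point.
Start: joints at [-1.146, 18.312, 89.639, -0, 72.044, -1.146], TCP at [575.02, 0, 174.076] pointing down, gripper open.
Joint ranges: [-177.97, 177.97], [-48.28, 115.42], [12.27, 149.76], [-77.06, 257.06], [2.81, 150.46], [-146.56, 146.56]. Speed limits (degrees/s): [147.25, 147.25, 180, 180, 180, 180].

INTERFACE

Orientations are given as [roll, pitch, yaw] about the fixed x, y, z axes, in that order (R = Rz(yaw) Ry(pitch) Rx(roll)).
In Python, from workcell import env gives the robot as it stands.
- The arm moves only by the shell command python3 -m jog 'ROWS' [FORCE]. ROWS is a JSON object of lists of equal length, an entry for each row: "jaw": the finger opening in mm, from 0 to 91.2; "slide": the shift along the tool's x, y, z in units of 30 mm (1.0 is 30 mm), a list of three; "spin": the turn about the tool's z in units of 8 degrees (1.0 is 8 degrees). In form: {"jaw": [jaw, ...], "slide": [[dx, dy, dz], ...], "spin": [spin, ...]}. A call has 1 to 10 rows; each row shifts and turns the commanded pose from where the row before left it, along the tool's axes as they then stand; what a row does not reach is not made up. A row lasts 1/10 s, in which the tool goes at most 50 mm and 8.59 degrees, less where a joint would pass 70% of its speed; a pose out of reach is approached as far as the arm can. A call is refused whole if a number of a shift passes 1 or a number of a turn 1, either way. A call with a gripper value outside its range is refused whole. The fingers move at their own pace and stop on an object; FORCE is the grip in N (left out, the last holds). Time passes only in rows, so rows that do not move let the fingers close. It gives the time, the measured TCP pose, the force, the opening and the grip force at its end, in the units of the state.
- env.state(): the state, without advancing time (a new reading comes with each control period).
- env.grab_frame(name): name is "scene" or "side" or "wrist"; returns the picture (384x512x3 uint8, red, green, blue); there is no depth.
- env.camera_model(name): a dict with "fx", "fy", "cx", "cy" (pixels), "camera_from_world" (4x4, takes a point from world to camera coordinates). Camera axes: x right, y up, looking along -z (the intrinsics and any distortion apply to the point x, -y, -z); pixel columns grow to the right and rows downward; lengths in mm; the calibration is good to about 2 mm. A picture is of the moment at which its call begins: read the wrist's pose just before it. camera_model takes no time and is no camera call; for the wrist camera it gives the pose at the moment of the call.
- env.job_done(): hands the job in; it is judged then, once.
The state is a dict: "time_s": time; "qpos": joint angles; "qvel": joint speeds; "effort": joint torques, N m; "ee_pos": TCP position; "ee_rot": TCP orientation; "force": force on the tool from outside, world axes, zero at the start; "torque": the same for the moment, N m; "gripper_width": finger opening in mm; "gripper_force": force on a finger pad.
Only numpy, scipy, OpenCV 4.12 (cv2) and the standard library are available. Lean on these libraries where they do the work, as an engineer would, in place of code of your own. Each camera call takes 0.05 s, during which the arm holds its last target. There are 200 camera calls.

TASK

The cell in the grey battery box on the desk is spent and must come out without being touched by the gripper itself: lift the loose cover plate off the box's two pins and lay it flat on the desk clear of the box, handle up. Then take the spring tongs out of their stand, close them on the cell in the box and lift it until its bottom is at least 5 cm above the box's rim; finish there, still holding the cell in the squeezed tongs (put nothing down, do not let go). Leave the other things on the desk where they are.

Things in the scene. Friction and masses are not known exactly. Their poses are not given: they have to be found in the camera images.
- housing: Grey battery box, open on top, fixed: 100 (own x) x 110 (y) x 60 mm tall, walls and floor 5 mm. Origin: centre of underside, z up. A collar mid-floor (inner radius 16, top 13 mm above origin) holds the cell's foot. At (38,-43) and (-38,43) mm, inside the corners, 14 mm bosses carry 6 mm pins, 10 mm above the rim. Screw ears (0, +-61).
- cover: Loose grey cover plate, 100 x 110 x 5 mm, 0.08 to 0.17 kg, on the box's rim; two 9 mm holes sit on the pins, which stand 5 mm out of it. Origin: centre of its underside, z up; axes as the box's. Lifted straight up by 10 mm it is free of the pins. The desk round x = 0.56, y = -0.29 m (only flat papers) has room for it.
- cover_grip (a point): A point in the middle of the cover's grip rib, 28 mm above the cover's underside. The rib is 14 mm thick (own x), 52 mm long (own y), and rises from 5 to 33 mm above the underside. Pinch it across own x. Axes as the cover's.
- cell: The spent cell: round battery, 26 mm diameter, 48 mm tall, 45 to 90 g, standing loose in the collar in the middle of the box, under the cover. Origin: centre of its underside, 5 mm above the box's origin. The like-looking cell standing on the desk is the spare.
- tongs: Spring tongs, about 0.1 kg, 122 mm long, upright in the stand, jaws down: two steel arms on the +y and -y sides, hinged at a black cap (110 to 122 mm above the origin, 18 x 28 mm). Origin: midway between the jaw tips at their level, z up to the cap. Squeezed along own y the jaws close; the spring opens them.
- tongs_grip (a point): Point between the tongs' two black grip pads, 85 mm above the jaw tips; axes as the tongs'. Pads: 22 mm wide (x), 32 mm tall; 57 mm over their outer faces when open, yielding from about 7 N. Squeezed to 55 or 56 mm the tongs can be carried with jaws open; the jaws meet a cell at 51 to 52 mm (17 N); squeeze on with about 60 N to hold it.
- tongs_jaws (a point): Point midway between the two jaws, 11 mm above the tips; axes as the tongs'. Jaws: shallow rubber-lined Vs, 22 mm tall, 27 mm wide (x), 58 mm over their backs when open, with about 9 mm free on each side of a cell (6 mm when the grip pads are at 55.5 mm). Good grip on the cell: tips 15 to 20 mm above the cell's underside.
- stand: Black stand, fixed, holding the tongs: an open pocket 40 (x) x 74 (y) mm outside, 50 mm tall, walls and floor 4 mm, on a 70 x 100 x 4 mm foot. Origin: centre of its underside; axes as the tongs' at the start. The tongs come out straight up; their jaws are clear when raised 50 mm.
- spare_cell: Bystander: spare battery, 26 mm diameter, 48 mm tall, standing on the desk.
- eraser: Bystander: pink eraser, 22 x 55 x 12 mm.
- glue_stick: Bystander: glue stick standing on end, 24 mm diameter, 88 mm tall.
- marker: Bystander: marker pen lying, 12 x 135 x 14 mm.
- binder_clip: Bystander: black binder clip, 28 x 40 x 41 mm.
- usb_stick: Bystander: memory stick, 18 x 58 x 9 mm.
- correction_fluid: Bystander: small round bottle, 30 mm diameter, 65 mm tall.
There are look-alikes about, which are no part of the job. What is shaped like the tongs but green is not meant. Leave any orange look-alike of the cover alone.

How it is judged:
By the outcome, as a careful person would: the job done as asked, in the order asked, and still so for the second after the job is handed in, while the arm keeps its last pose, push and grip.
It also fails if it takes over 61 s, if anything falls off the work surface, if the arm or the gripper's body presses on something with over 40 N, if the wrist force passes 120 N, or if a joint passes its speed limit or range.

## Working session

There is one attempt and no reset: what is moved stays moved. The work goes in short steps, Python scripts to look and compute and a shell command to move; the robot and the scene stay as the last step left them, time stands still between calls to the robot, and variables do not carry over. Pictures are saved under pics/ and viewed, at most 10 in all, crops included, and the job is handed in when it is done.

```bash
mkdir -p pics; ls; python3 - <<'E'
from workcell import env
import cv2,numpy as np
for n in ["scene","side","wrist"]:
    m=env.camera_model(n); print(n,{k:(np.round(v,4).tolist()) for k,v in m.items()})
    f=env.grab_frame(n); cv2.imwrite(f"pics/{n}0.png",cv2.resize(f[...,::-1],(800,600),interpolation=cv2.INTER_CUBIC))
s=env.state();print(s["time_s"],s["ee_pos"],s["ee_rot"],s["force"],s["gripper_width"])
E
```

```text
pics
scene {'fx': 472.4602, 'fy': 472.4602, 'cx': 253.793, 'cy': 190.1493, 'camera_from_world': [[0.6786, -0.7345, 0.0088, -394.123], [0.5017, 0.4722, 0.7248, -319.3281], [-0.5365, -0.4874, 0.6889, -1240.9152], [0.0, 0.0, 0.0, 1.0]]}
side {'fx': 361.309, 'fy': 361.309, 'cx': 255.6599, 'cy': 197.6225, 'camera_from_world': [[-0.9074, -0.4201, 0.0139, 495.5561], [0.1868, -0.3733, 0.9087, -178.6779], [-0.3766, 0.8271, 0.4172, -941.4115], [0.0, 0.0, 0.0, 1.0]]}
wrist {'fx': 275.3512, 'fy': 275.3512, 'cx': 252.6804, 'cy': 190.5229, 'camera_from_world': [[1.0, 0.0005, -0.0012, -574.065], [-0.0008, 0.9677, -0.2523, 27.5523], [0.001, 0.2523, 0.9677, -389.7682], [0.0, 0.0, 0.0, 1.0]]}
0.15 [5.74569790e+02 1.42538474e-02 1.73425287e+02] [-1.79923207e+02 -1.29255906e-03  9.00001884e+01] [-0.39539899 -0.1676493  -0.25315361] 91.03691933521866
```

View pics/scene0.png

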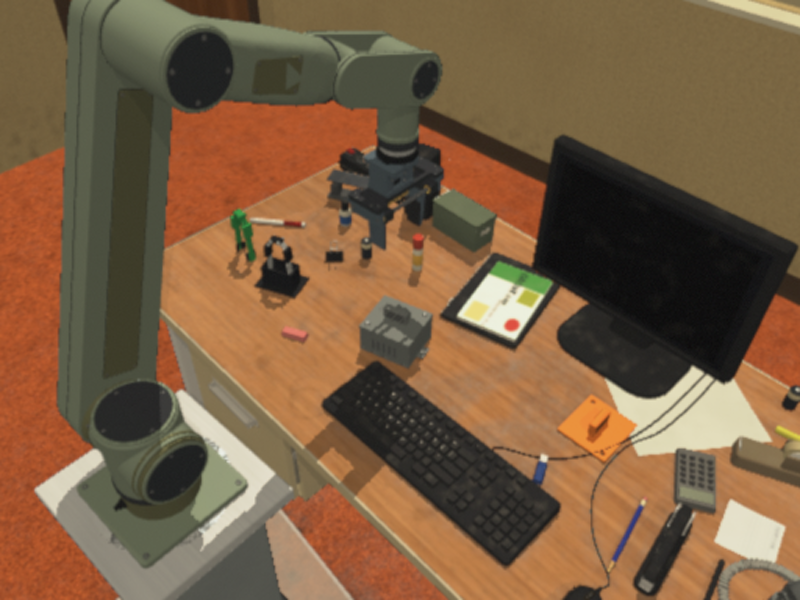

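View pics/side0.png

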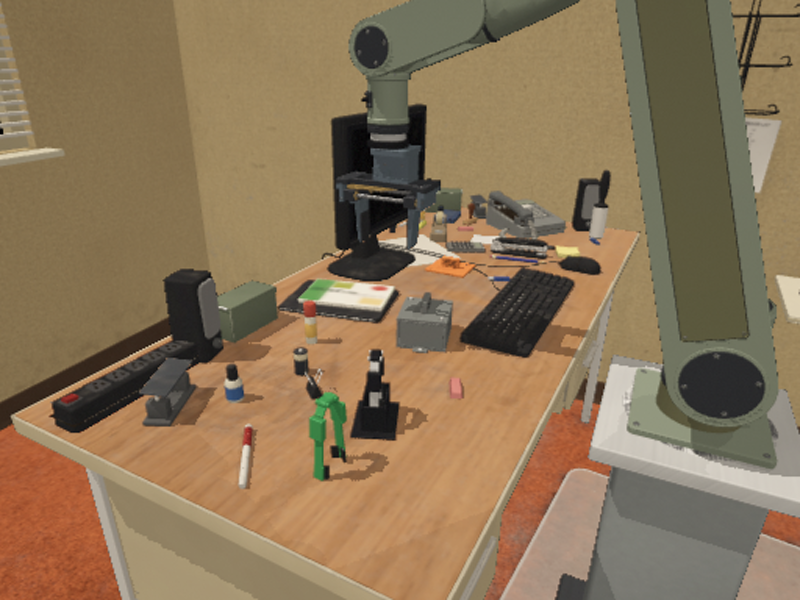

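View pics/wrist0.png

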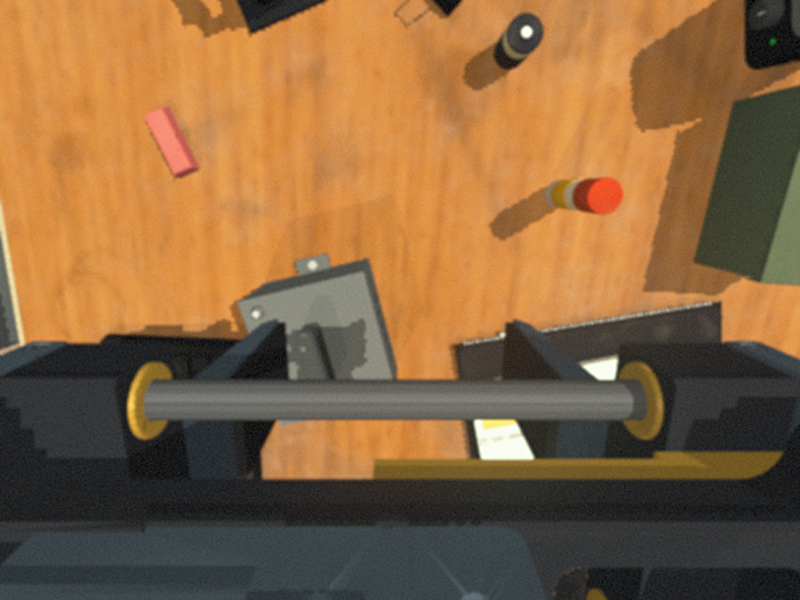

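Scene view: box at (397,330), tongs in black stand at (280,265), green decoy at (243,235), orange cover decoy at (597,425). Wrist view: cover corners at (238,300), (370,260), (396,372), pin at (257,313).

```bash
cat > h.py <<'E'
from workcell import env
import cv2,numpy as np
def P(m,X):
    c=np.asarray(m["camera_from_world"])@np.append(X,1); c=c[:3]
    return np.array([m["fx"]*c[0]/-c[2]+m["cx"], m["fy"]*-c[1]/-c[2]+m["cy"]])
def ray(m,uv,z):
    T=np.asarray(m["camera_from_world"]);R=T[:3,:3];o=-R.T@T[:3,3]
    d=R.T@np.array([(uv[0]-m["cx"])/m["fx"],-(uv[1]-m["cy"])/m["fy"],-1])
    return o+d*(z-o[2])/d[2]
def snap(n,path=None):
    m=env.camera_model(n);f=env.grab_frame(n)
    if path: cv2.imwrite(path,cv2.resize(f[...,::-1],(800,600),interpolation=cv2.INTER_CUBIC))
    return m
E
python3 - <<'E'
from h import *
M={n:env.camera_model(n) for n in["scene","side","wrist"]}
def q(n,l,u,v,z): print(n,l,np.round(ray(M[n],(u*.64-.18,v*.64-.18),z),0))
for l,u,v in[("TL",238,300),("TR",370,260),("R",396,372)]: q("wrist",l,u,v,65)
q("wrist","pin",257,313,70); q("wrist","spare",526,32,48);q("wrist","glue",601,195,88);q("wrist","ear",312,265,30)
q("scene","orange L",560,427,0);q("scene","orange R",636,430,0);q("scene","orange T",590,396,0);q("scene","orange B",597,457,0)
for l,u,v in[("L",361,326),("B",402,345),("R",432,314),("T",390,298)]:q("scene","box"+l,u,v,65)
q("scene","tongs cap",277,241,122+4);q("side","tongs cap",376,353,126)
for l,u,v in[("L",256,286),("B",297,294),("R",308,275)]: q("scene","stand foot"+l,u,v,4)
for l,u,v in[("L",351,434),("R",396,438),("TL",358,402),("TR",399,404)]: q("side","foot"+l,u,v,4)
q("scene","green",240,213,122);q("side","green",328,398,122)
q("scene","kbTL",376,364,15);q("scene","monitor base",570,330,0);q("scene","tablet L",443,313,5);q("scene","tablet B",515,345,5)
q("scene","usb",541,470,9)
E
```

```text
wrist TL [454. -13.  65.]
wrist TR [555.  18.  65.]
wrist R [575. -72.  65.]
wrist pin [469. -22.  70.]
wrist spare [665. 175.  48.]
wrist glue [712.  66.  88.]
wrist ear [505.   8.  30.]
scene orange L [ 563. -419.    0.]
scene orange R [ 651. -524.    0.]
scene orange T [ 662. -421.    0.]
scene orange B [ 553. -503.    0.]
scene boxL [453. -22.  65.]
scene boxB [ 471. -114.   65.]
scene boxR [ 573. -101.   65.]
scene boxT [549. -10.  65.]
scene tongs cap [467. 232. 126.]
side tongs cap [474. 246. 126.]
scene stand footL [425. 271.   4.]
scene stand footB [469. 188.   4.]
scene stand footR [526. 216.   4.]
side footL [492. 298.   4.]
side footR [425. 276.   4.]
side footTL [524. 216.   4.]
side footTR [459. 191.   4.]
scene green [478. 367. 122.]
side green [479. 378. 122.]
scene kbTL [434. -80.  15.]
scene monitor base [ 783. -297.    0.]
scene tablet L [638. -78.   5.]
scene tablet B [ 667. -242.    5.]
scene usb [ 458. -449.    9.]
```

```bash
python3 -m jog '{"jaw":[91,91,91,91,91],"slide":[[-1,-0.5,0],[-1,-0.5,0],[-1,-0.5,0],[-1,-0.5,0],[0,0,0]],"spin":[0,0,0,0,0]}'
python3 - <<'E'
from h import *
m=snap("wrist","pics/w1.png");print(env.state()["ee_pos"])
import json;json.dump({k:np.asarray(v).tolist() for k,v in m.items()},open("m1.json","w"))
E
```

```text
time_s: 0.65
ee_pos: [513.1, -122.7, 173.9]
ee_rot: [-179.9, 0.1, 89.8]
force: [0.3, 0.3, -0.5]
gripper_width: 91.1
gripper_force: 0.0
[ 514.24033391 -121.12204199  173.97956581]
```

View pics/w1.png

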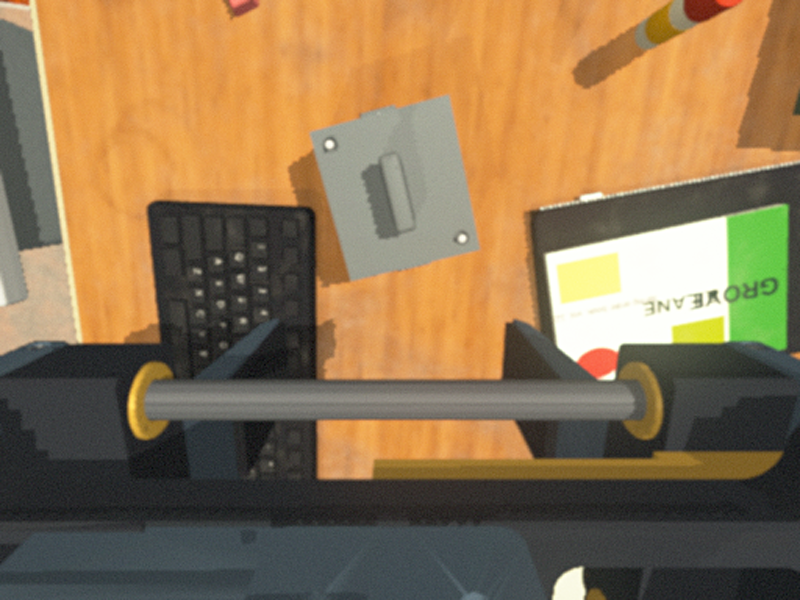

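Wrist view: cover corners at (312,132), (447,97), (479,247), (350,280), pins (330,145) and (461,238). Fitting its pose.

```bash
python3 - <<'E'
from h import *
import json
from scipy.optimize import least_squares
m=json.load(open("m1.json"))
obj=[(-50,55,65),(50,55,65),(50,-55,65),(-50,-55,65),(-38,43,70),(38,-43,70)]
px=np.array([(312,132),(447,97),(479,247),(350,280),(330,145),(461,238)])*.64-.18
def W(p,o):c,s=np.cos(p[2]),np.sin(p[2]);return np.array([p[0]+c*o[0]-s*o[1],p[1]+s*o[0]+c*o[1],o[2]])
r=least_squares(lambda p:np.concatenate([P(m,W(p,o))-u for o,u in zip(obj,px)]),[512,-60,.2])
print(r.x[:2],np.degrees(r.x[2]),np.round(r.fun,1))
c=r.x
ms=env.camera_model("scene")
ps=np.array([(361,326),(402,345),(432,314),(390,298)])*.64-.18
print([np.round(P(ms,W(c,o))/.64) for o in obj[:4]])
E
```

```text
[514.51287659 -55.71078497] 13.689078597168438 [-2.2 -0.3  1.4 -1.9  0.7  1.9  0.3  0.9 -0.7 -0.5  0.6  0.6]
[array([357., 324.]), array([383., 293.]), array([431., 312.]), array([407., 344.])]
```

```bash
python3 -m jog '{"jaw":[60,60,60,60,60,60],"slide":[[0.75,0,0],[0.75,0,0],[0.68,0,0],[0,0,0.7],[0,0,0.7],[0,0,0]],"spin":[0,0,0,-0.87,-0.87,0]}' 40
python3 - <<'E'
from h import *
m=snap("wrist","pics/w2.png");s=env.state();print(s["ee_pos"],s["ee_rot"])
E
```

```text
time_s: 1.3
ee_pos: [513.1, -53.0, 129.5]
ee_rot: [-179.7, -0.2, 104.0]
force: [0.3, 0.6, -1.1]
gripper_width: 60.3
gripper_force: 0.0
[514.37638524 -53.44518875 131.0384093 ] [-1.79849854e+02 -8.23051750e-02  1.03849083e+02]
```

View pics/w2.png

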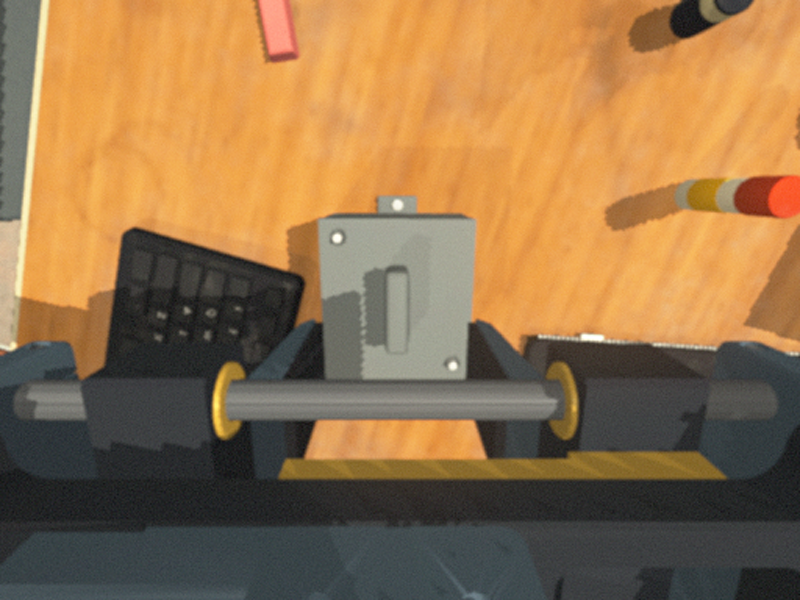

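Rib at (397,310) lies centred between the fingers and aligned; descend and pinch.

```bash
python3 -m jog '{"jaw":[60,60,60,60,60,5,5,5,5,5],"slide":[[-0.03,0,0.5],[-0.03,0,0.5],[0,0,0.5],[0,0,0.3],[0,0,0.17],[0,0,0],[0,0,0],[0,0,0],[0,0,0],[0,0,0]],"spin":[0,0,0,0,0,0,0,0,0,0]}' 40
```

```text
time_s: 2.35
ee_pos: [515.7, -56.4, 73.3]
ee_rot: [180.0, 0.0, 103.9]
force: [-0.4, -0.7, 0.6]
gripper_width: 22.7
gripper_force: 0.0
```

```bash
python3 -m jog '{"jaw":[5,5,5,5,5,5],"slide":[[0,0,0.03],[0,0,0],[0,0,0],[0,0,0],[0,0,0],[0,0,0]],"spin":[0,0,0,0,0,0]}' 40 && python3 -m jog '{"jaw":[5,5,5,5,5,5,5,5],"slide":[[0,0,-0.1],[0,0,-0.15],[0,0,-0.2],[0,0,-0.3],[0,0,-0.5],[0,0,-0.7],[0,0,-0.7],[0,0,0]],"spin":[0,0,0,0,0,0,0,0]}'
```

```text
time_s: 2.95
ee_pos: [515.5, -56.4, 72.1]
ee_rot: [180.0, 0.0, 103.9]
force: [1.0, -0.4, 0.2]
gripper_width: 5.4
gripper_force: 0.0
time_s: 3.75
ee_pos: [517.8, -56.6, 155.1]
ee_rot: [179.6, 0.2, 103.9]
force: [-0.1, -0.7, -0.8]
gripper_width: 5.5
gripper_force: 0.0
```

```bash
python3 - <<'E'
from h import *
for n in("wrist","side"):
    m=snap(n,f"pics/{n}3.png");s=env.state();print(s["ee_pos"],s["gripper_width"])
    print(n,[np.round(P(m,[514.5,-55.7,z])/.64) for z in(0,65,93)],"tcp",P(m,s["ee_pos"])/.64)
a=cv2.imread("pics/wrist3.png")[:450];b=cv2.imread("pics/side3.png")[150:450,250:650]
b=cv2.resize(b,(600,450)); cv2.imwrite("pics/c3.png",np.hstack([cv2.resize(a,(400,225)),cv2.resize(b,(400,300))[:225]]) if 0 else cv2.resize(np.hstack([a,b]),(800,257)))
E
```

```text
[516.54188429 -56.48293078 153.23785875] 4.817796648841265
wrist [array([390., 269.]), array([390., 287.]), array([390., 296.])] tcp [392.4658475  328.07193779]
[515.48984597 -56.3617648  151.89871507] 4.92282167308057
side [array([424., 338.]), array([425., 310.]), array([426., 298.])] tcp [426.52392434 270.09342933]
```

View pics/c3.png

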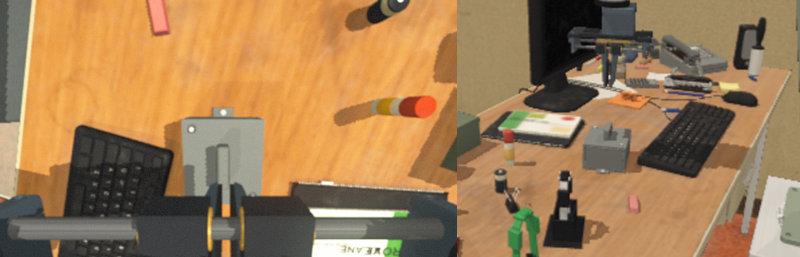

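```bash
python3 - <<'E'
from h import *
import json
from scipy.optimize import least_squares
m1=json.load(open("m1.json"))
m3=env.camera_model("wrist");f=cv2.imread("pics/wrist3.png")
def W(p,o):c,s=np.cos(p[2]),np.sin(p[2]);return np.array([p[0]+c*o[0]-s*o[1],p[1]+s*o[0]+c*o[1],o[2]+(p[3] if len(p)>3 else 0)])
p=(514.5,-55.7,np.radians(13.7))
for n,o in dict(TL=(-50,55,65),TR=(50,55,65),pin=(-38,43,70),rib1=(0,26,93),rib2=(0,-26,93)).items():print(n,np.round(P(m3,W(p,o))/.64))
obj=[(-50,55,65),(50,55,65),(50,-55,65),(-50,-55,65),(-38,43,70),(38,-43,70),(0,26,93),(0,-26,93)]
px=np.array([(312,132),(447,97),(479,247),(350,280),(330,145),(461,238),(390,154),(405,230)])*.64-.18
r=least_squares(lambda p:np.concatenate([P(m1,W(p,o))-u for o,u in zip(obj,px)]),[512,-60,.2,0])
print(r.x,np.round(r.fun,1))
cv2.imwrite("pics/c4.png",cv2.resize(f[180:420,240:560],(800,600)))
E
```

```text
TL [320. 210.]
TR [467. 210.]
pin [337. 228.]
rib1 [394. 259.]
rib2 [393. 337.]
[ 5.14589121e+02 -5.55669860e+01  2.36793668e-01 -8.17159118e+00] [-0.6  0.3  0.7 -0.4 -0.6  0.9  0.9 -0.7  0.5 -0.1 -0.4 -0.2 -1.2 -0.2
  0.8  0.4]
```

View pics/c4.png

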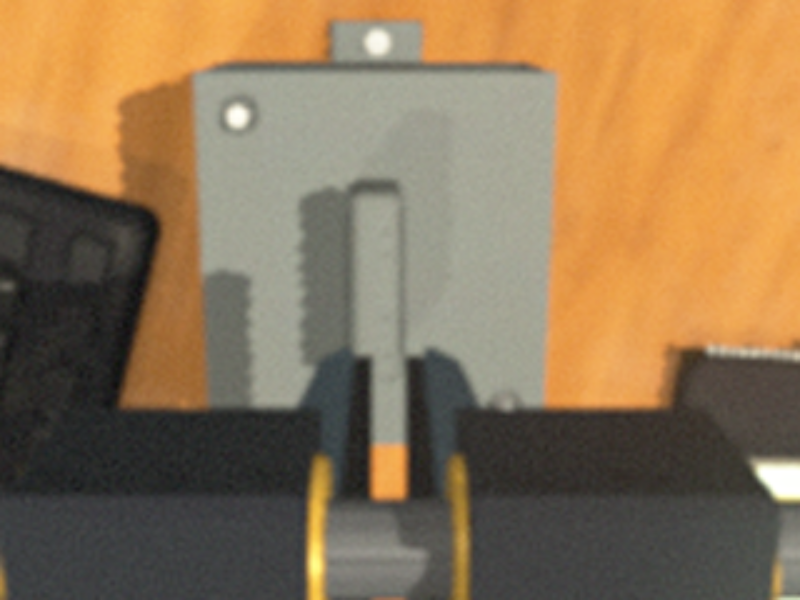

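```bash
python3 - <<'E'
from h import *
for n in("side","scene"):
    m=env.camera_model(n)
    for dx in(-46,-59,46,59):
      for dy in (-16,16): print(n,dx,dy,np.round(P(m,[575+dx,dy,174])/.64))
# finger tips in side3: darkest profile
f=cv2.imread("pics/side3.png");g=cv2.cvtColor(f,cv2.COLOR_BGR2GRAY)
print(g[236:300:4,405:450:3])
E
```

```text
side -46 -16 [412. 265.]
side -46 16 [405. 270.]
side -59 -16 [419. 266.]
side -59 16 [412. 271.]
side 46 -16 [370. 257.]
side 46 16 [362. 262.]
side 59 -16 [364. 256.]
side 59 16 [356. 261.]
scene -46 -16 [385. 263.]
scene -46 16 [373. 255.]
scene -59 -16 [380. 266.]
scene -59 16 [368. 259.]
scene 46 -16 [417. 241.]
scene 46 16 [405. 234.]
scene 59 -16 [422. 238.]
scene 59 16 [410. 231.]
[[147 184 202 201 220  93  55  43  55  68 105 104 104  97 138]
 [215 214 214 214 223  97  54 120  98  71  92  98  97  90 137]
 [213 214 214 215 224 102  51  43  62  68 221 193 150 154 109]
 [ 99 124 164 166 167 144  30 139  61 175 219 218 220 190 105]
 [ 81  91 202 184 129  99 147 151 103 127 187 208 213 215 215]
 [ 41  41  40 131 216 215 216 219 199 173 150 130 104 173 197]
 [ 42  43  32  80 219 216 215 215 216 217 204 171 150 104  85]
 [ 37  94 193 218 213 198 177 176 166 172 167 169 147 121 106]
 [151 153 152 149 149 148 145 157 160 164 168 162 163 162 163]
 [153 145 144 144 143 141 139 140 143 134 133 129 144 153 162]
 [147 147 144 141 141 142 144 145 145 146 148 147 147 147 141]
 [145 142 144 145 145 143 146 148 149 149 146 145 147 145 142]
 [144 143 144 145 146 146 141 140 142 144 145 144 137 139 143]
 [149 149 150 149 147 146 143 145 149 151 145 140 141 141 146]
 [153 154 153 152 150 148 146 142 140 144 145 148 149 155 150]
 [154 150 159 143 140 144 137 138 104 145 148 153 157 149 149]]
```

Measured against both fixed cameras, the fingertips stand some 30 mm higher than the TCP that is reported; I will triangulate the shut tips.

```bash
python3 - <<'E'
from h import *
s=env.state();print(s["ee_pos"],s["qpos"])
snap("scene","pics/scene4.png");snap("side","pics/side4.png")
t=[]
for n in("scene","side"):
    m=env.camera_model(n);u,v=P(m,s["ee_pos"])/.64;print(n,u,v)
    f=cv2.imread(f"pics/{n}4.png");x,y=int(u)-50,int(v)-100;print("crop origin",x,y)
    t.append(cv2.resize(f[y:y+150,x:x+100],(400,600),interpolation=cv2.INTER_CUBIC))
cv2.imwrite("pics/c5.png",np.hstack(t))
E
```

```text
[515.48984597 -56.3617648  151.89871507] [-7.51101796e+00  1.41194324e+01  9.89769989e+01  8.36189935e-04
  6.68459136e+01 -2.14298862e+01]
scene 395.70508518806815 284.9796097272683
crop origin 345 184
side 426.5239243368403 270.09342932601817
crop origin 376 170
```

View pics/c5.png

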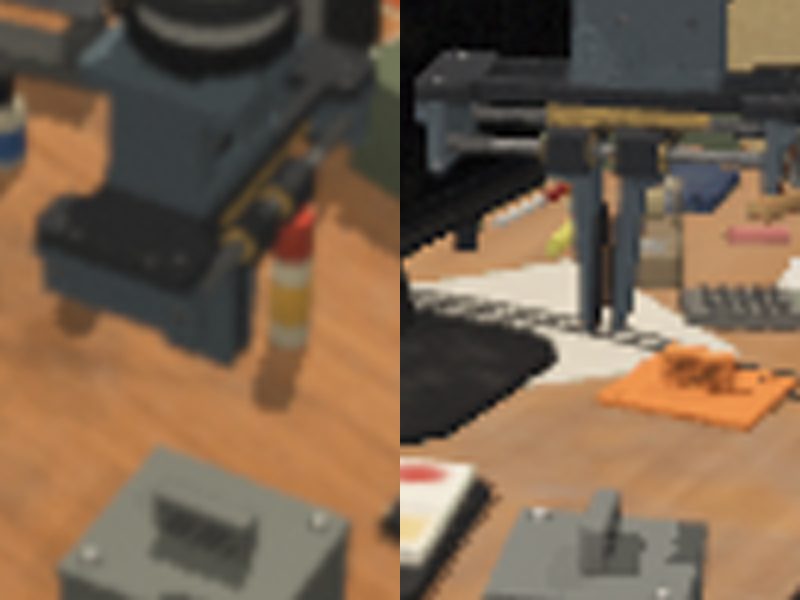

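Scene crop: tips at about (401,274), rib top mid (396,310); side crop: tips at (427,252), rib top (427,293). Triangulating both.

```bash
python3 - <<'E'
from h import *
from scipy.optimize import least_squares
M=[env.camera_model(n) for n in("scene","side")]
def tri(*px): 
    r=least_squares(lambda X:np.concatenate([P(m,X)-(np.array(u)*.64-.18) for m,u in zip(M,px)]),[515,-56,120]);return np.round(r.x,1),np.round(r.fun,1)
print("tips",tri((401,274),(427,252)))
print("rib",tri((396,310),(427,294)))
print("pinTL", tri((345+88/4,184+553/4),(376+260/4,170+595/4)))
print("pinBR", tri((345+322/4,184+518/4),(376+140/4,170+512/4)))
E
```

```text
tips (array([519.1, -66.1, 185.4]), array([ 0.2, -0.4,  0.4,  0.4]))
rib (array([512.5, -62. ,  96.6]), array([ 0.6, -0.9,  0.8,  0.8]))
pinTL (array([468.3, -25.3,  67.9]), array([ 0.3, -0.4,  0.3,  0.3]))
pinBR (array([563.1, -92.6,  68.2]), array([ 0.1, -0.2,  0.2,  0.2]))
```

The tips are about 33 mm above the reported TCP (x, y agree), so the pinch passed over the rib. I'll go lower in small steps and watch the force.

```bash
python3 -m jog '{"jaw":[50,50,50,50,50,50,50],"slide":[[0,0,0.4],[0,0,0.4],[0,0,0.4],[0,0,0.4],[0,0,0.5],[0,0,0.5],[0,0,0]],"spin":[0,0,0,0,0,0,0]}' 40; python3 -m jog '{"jaw":[50,50,50,50],"slide":[[0,0,0.1],[0,0,0.1],[0,0,0.1],[0,0,0]],"spin":[0,0,0,0]}'
```

```text
time_s: 4.65
ee_pos: [513.3, -56.1, 70.8]
ee_rot: [-179.7, -0.1, 103.9]
force: [-0.8, -0.1, 0.2]
gripper_width: 49.8
gripper_force: 0.0
time_s: 5.05
ee_pos: [515.4, -56.3, 64.5]
ee_rot: [180.0, 0.0, 103.9]
force: [-0.8, 0.0, 0.2]
gripper_width: 49.8
gripper_force: 0.0
```

```bash
python3 -m jog '{"jaw":[50,50,50,50,50,50],"slide":[[0,0,0.1],[0,0,0.1],[0,0,0.1],[0,0,0.1],[0,0,0.1],[0,0,0]],"spin":[0,0,0,0,0,0]}';python3 -m jog '{"jaw":[5,5,5,5,5,5,5,5],"slide":[[0,0,0],[0,0,0],[0,0,0],[0,0,0],[0,0,0],[0,0,0],[0,0,0],[0,0,0]],"spin":[0,0,0,0,0,0,0,0]}' 40
```

```text
time_s: 5.65
ee_pos: [515.1, -56.3, 49.0]
ee_rot: [-179.9, -0.0, 103.9]
force: [0.1, -0.0, 0.4]
gripper_width: 49.8
gripper_force: 0.0
time_s: 6.45
ee_pos: [515.4, -56.4, 49.6]
ee_rot: [-180.0, 0.0, 103.9]
force: [-1.0, -0.6, 2.2]
gripper_width: 13.3
gripper_force: 40.0
```

Rib caught (13.3 mm, 40 N), but shallow; deepen by 8 mm, regrip, then lift.

```bash
python3 -m jog '{"jaw":[30,30,30,30,30,30],"slide":[[0,0,0],[0,0,0],[0,0,0.1],[0,0,0.1],[0,0,0.07],[0,0,0]],"spin":[0,0,0,0,0,0]}';python3 -m jog '{"jaw":[5,5,5,5,5,5],"slide":[[0,0,0],[0,0,0],[0,0,0],[0,0,0],[0,0,0],[0,0,0]],"spin":[0,0,0,0,0,0]}' 50;python3 -m jog '{"jaw":[5,5,5,5,5,5,5,5],"slide":[[0,0,-0.05],[0,0,-0.1],[0,0,-0.2],[0,0,-0.3],[0,0,-0.4],[0,0,-0.5],[0,0,-0.5],[0,0,0]],"spin":[0,0,0,0,0,0,0,0]}'
```

```text
time_s: 7.05
ee_pos: [515.1, -56.3, 41.0]
ee_rot: [-180.0, -0.0, 103.9]
force: [0.3, -0.1, 0.8]
gripper_width: 29.5
gripper_force: 0.0
time_s: 7.65
ee_pos: [515.6, -56.4, 41.6]
ee_rot: [180.0, 0.0, 103.9]
force: [0.2, 0.2, 0.3]
gripper_width: 13.6
gripper_force: 50.0
time_s: 8.45
ee_pos: [517.5, -56.6, 105.9]
ee_rot: [179.7, 0.1, 103.9]
force: [0.5, 0.4, -1.1]
gripper_width: 13.6
gripper_force: 50.0
```

```bash
python3 -m jog '{"jaw":[5,5,5,5,5,5,5,5,5,5],"slide":[[-0.4,0,0],[-0.8,-0.05,0],[-1,-0.1,0],[-1,-0.1,0],[-1,-0.1,0],[-1,-0.07,0],[-1,0,0],[-1,0,0],[-0.5,0,0],[-0.23,0,0]],"spin":[0,0,0,0,0,0,0,0,0,0]}';python3 -m jog '{"jaw":[5,5,5,5,5,5,5],"slide":[[0,0,0.4],[0,0,0.8],[0,0,0.9],[0,0,0.8],[0,0,0.5],[0,0,0.2],[0,0,0]],"spin":[0,0,0,0,0,0,0]}'
```

```text
time_s: 9.45
ee_pos: [560.0, -291.7, 101.9]
ee_rot: [-179.9, -0.1, 103.8]
force: [-0.8, 0.8, -0.7]
gripper_width: 13.5
gripper_force: 50.0
time_s: 10.15
ee_pos: [559.5, -288.8, -6.2]
ee_rot: [-179.9, -0.1, 104.0]
force: [0.6, 0.0, -2.3]
gripper_width: 13.5
gripper_force: 50.0
```

```bash
python3 -m jog '{"jaw":[5,5,5,5],"slide":[[0,0,0.12],[0,0,0.12],[0,0,0.07],[0,0,0]],"spin":[0,0,0,0]}';python3 -m jog '{"jaw":[5,5,5],"slide":[[0,0,0.05],[0,0,0.05],[0,0,0]],"spin":[0,0,0]}'
```

```text
time_s: 10.55
ee_pos: [560.4, -290.3, -14.3]
ee_rot: [180.0, -0.0, 103.9]
force: [0.5, 0.7, -2.8]
gripper_width: 13.5
gripper_force: 50.0
time_s: 10.85
ee_pos: [560.3, -290.3, -17.5]
ee_rot: [-180.0, -0.0, 103.9]
force: [-0.9, -0.2, -2.0]
gripper_width: 13.8
gripper_force: 50.0
```

```bash
python3 -m jog '{"jaw":[5,5,5],"slide":[[0,0,0.03],[0,0,0.03],[0,0,0]],"spin":[0,0,0]}';
```

```text
time_s: 11.15
ee_pos: [560.6, -290.4, -18.4]
ee_rot: [180.0, 0.0, 103.9]
force: [-0.9, 0.7, 3.9]
gripper_width: 13.5
gripper_force: 50.0
```

Cover is down (3.9 N contact). Release, rise, and go to view the tongs from above.

```bash
python3 -m jog '{"jaw":[40,40,40,40,40,40,40,40,40,40],"slide":[[0,0,0],[0,0,0],[0,0,0],[0,0,0],[0,0,-0.4],[0,0,-0.9],[0,0,-1],[0,0,-1],[0,0,-1],[0,0,-1]],"spin":[0,0,0,0,0,0,0,0,0,0]}';python3 -m jog '{"jaw":[80,80,80,80,80,80,80,80,80,80],"slide":[[0.3,0,-1],[0.6,-0.04,-1],[0.9,-0.1,-0.9],[1,-0.1,0],[1,-0.1,0],[1,-0.1,0],[1,-0.1,0],[1,-0.1,0],[1,-0.1,0],[1,-0.1,0]],"spin":[0,0,0,0,0,0,0,0,0,0]}';python3 -m jog '{"jaw":[80,80,80,80,80,80,80,80,80,80],"slide":[[1,0,0],[1,0,0],[1,0,0],[1,0,0],[1,0,0],[1,0,0],[1,0,0],[0.9,0,0],[0.5,0,0],[0.25,0,0]],"spin":[0,0,0,0,0,0,0,0,0,0]}';python3 -m jog '{"jaw":[80,80,80,80,80,80,80,80,80,80],"slide":[[0,0,0],[0,0,0],[0,0,0],[0,0,0],[0,0,0],[0,0,0],[0,0,0],[0,0,0],[0,0,0],[0,0,0]],"spin":[1,1,1,1,1,1,1,1,1,1]}'
python3 - <<'E'
from h import *
import json
env.grab_frame("side")
m=snap("wrist","pics/w6.png");s=env.state();print(s["ee_pos"],s["ee_rot"],s["time_s"])
json.dump({k:np.asarray(v).tolist() for k,v in m.items()},open("m6.json","w"))
E
```

```text
time_s: 12.15
ee_pos: [560.5, -290.3, 142.2]
ee_rot: [179.9, 0.0, 103.9]
force: [0.8, -0.2, -0.6]
gripper_width: 40.1
gripper_force: 0.0
time_s: 13.15
ee_pos: [471.9, -39.0, 227.9]
ee_rot: [179.9, 0.0, 103.9]
force: [0.4, 0.1, 0.1]
gripper_width: 80.1
gripper_force: 0.0
time_s: 14.15
ee_pos: [409.6, 213.0, 227.6]
ee_rot: [179.9, -0.0, 104.0]
force: [-0.1, -0.3, 0.0]
gripper_width: 80.0
gripper_force: 0.0
time_s: 15.15
ee_pos: [410.2, 211.2, 227.4]
ee_rot: [180.0, -0.0, 23.5]
force: [-0.5, 0.2, -0.4]
gripper_width: 80.0
gripper_force: 0.0
[410.18741624 211.24428157 227.35220836] [ 1.79982516e+02 -3.83060148e-02  2.38962053e+01] 15.25
```

View pics/w6.png

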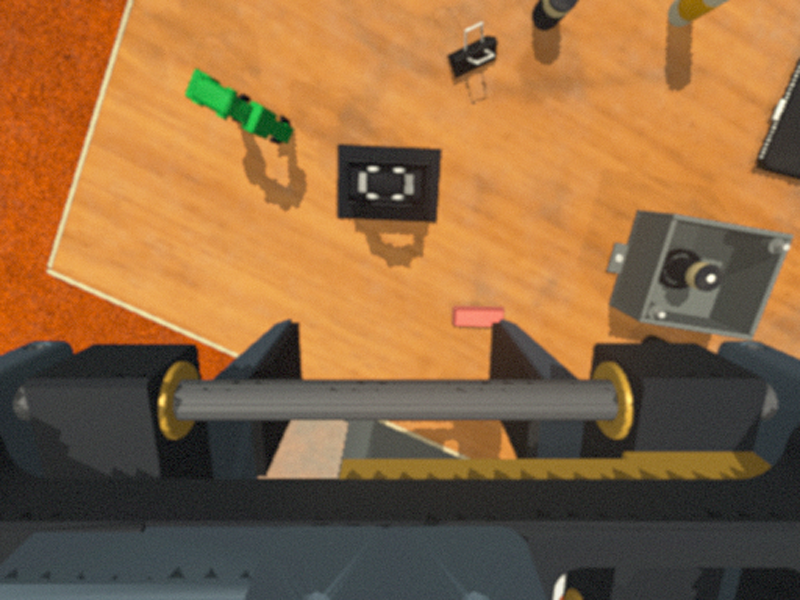

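Wrist view: tongs cap centred at (386,183), stand foot corners (339,146), (441,149), (437,221), (338,218); box open with the cell's top at (707,276).

```bash
python3 - <<'E'
from h import *
import json
from scipy.optimize import least_squares
m=json.load(open("m6.json"))
def W(p,o):c,s=np.cos(p[2]),np.sin(p[2]);return np.array([p[0]+c*o[0]-s*o[1],p[1]+s*o[0]+c*o[1],o[2]])
def fit(obj,px,p0):
    px=np.array(px)*.64-.18
    r=least_squares(lambda p:np.concatenate([P(m,W(p,o))-u for o,u in zip(obj,px)]),p0);print(r.x[:2],np.degrees(r.x[2]),np.round(r.fun,1));return r.x
p=fit([(35,50,4),(35,-50,4),(-35,-50,4),(-35,50,4)],[(339,146),(441,149),(437,221),(338,218)],[470,238,.42])
for z in(114,126,130):print("cap",z,np.round(ray(m,(386*.64-.2,183*.64-.2),z),1))
print(np.round(ray(m,(707*.64-.2,276*.64-.2),53),1),"cell top")
b=fit([(-38,43,70),(38,-43,70),(-50,55,60),(-50,-55,60)],[(660,314),(778,245),(612,307) if 0 else (608,309),(752,334)],[514,-57,.24])
# move needed in tool frame
y=np.radians(23.9);ex=np.array([np.cos(y),np.sin(y)]);ey=np.array([np.sin(y),-np.cos(y)])
d=p[:2]-[410.2,211.2];print("tool x,y units",d@ex/30,d@ey/30)
E
```

```text
[474.10079044 246.54359773] 21.534287435738946 [-1.  -0.9  0.7 -0.5  0.6  0.9 -0.3  0.7]
cap 114 [474.4 247.2 114. ]
cap 126 [474.4 247.  126. ]
cap 130 [474.4 246.9 130. ]
[515.  -52.2  53. ] cell top
[515.45614765 -43.78095489] 13.067533287090045 [-5.6 -3.5 -0.8 -2.2 13.   4.3 -6.4  1.2]
tool x,y units 2.424690389114804 -0.21413854604035631
```

```bash
python3 -m jog '{"jaw":[80,80,80,80,80],"slide":[[0.8,-0.07,0],[0.8,-0.07,0],[0.6,-0.07,0],[0.22,0,0],[0,0,0]],"spin":[0.1,0.1,0.1,0,0]}';python3 -m jog '{"jaw":[80,80,80,80,80,80,80],"slide":[[0,0,0.6],[0,0,1],[0,0,1],[0,0,1],[0,0,0.7],[0,0,0.3],[0,0,0]],"spin":[0,0,0,0,0,0,0]}'
```

```text
time_s: 15.75
ee_pos: [474.7, 245.8, 226.6]
ee_rot: [180.0, 0.0, 21.6]
force: [-0.2, -0.9, -0.2]
gripper_width: 80.1
gripper_force: 0.0
time_s: 16.45
ee_pos: [473.2, 245.3, 88.3]
ee_rot: [180.0, 0.1, 21.6]
force: [-0.2, 0.3, 0.9]
gripper_width: 80.0
gripper_force: 0.0
```

```bash
python3 - <<'E'
from h import *
s=[env.state()for _ in range(1)][0];print(s["ee_pos"],s["ee_rot"])
m=snap("side","pics/side7.png");w=snap("wrist","pics/w7.png")
f=cv2.imread("pics/side7.png");u,v=P(m,[474.2,246.8,100])/.64;x,y=int(u)-60,int(v)-110
print("side crop",x,y,[ (z,np.round((P(m,[474.2,246.8,z])/.64-[x,y])*4)) for z in(72,89,130)])
cv2.imwrite("pics/s7c.png",cv2.resize(f[y:y+150,x:x+120],(480,600),interpolation=cv2.INTER_CUBIC))
g=cv2.imread("pics/w7.png")[150:500,240:560]
cv2.imwrite("pics/c7.png",np.hstack([cv2.imread("pics/s7c.png"),np.pad(g[:,:320],((0,250),(0,0),(0,0)))]))
E
```

```text
[473.23267153 245.29903325  88.28700107] [1.79986929e+02 1.32359255e-01 2.15545202e+01]
side crop 315 257 [(72, array([243., 505.])), (89, array([242., 468.])), (130, array([242., 375.]))]
```

```bash
python3 -m jog '{"jaw":[80,80,80,80,80,80],"slide":[[0,0,0.3],[0,0,0.4],[0,0,0.4],[0,0,0.3],[0,0,0.2],[0,0,0]],"spin":[0,0,0,0,0,0]}';python3 -m jog '{"jaw":[55.5,55.5,55.5,55.5,55.5,55.5,55.5],"slide":[[0,0,0],[0,0,0],[0,0,0],[0,0,0],[0,0,0],[0,0,0],[0,0,0]],"spin":[0,0,0,0,0,0,0]}' 25
```

```text
time_s: 17.15
ee_pos: [473.7, 245.6, 39.6]
ee_rot: [180.0, 0.1, 21.5]
force: [0.6, -0.2, 0.6]
gripper_width: 79.8
gripper_force: 0.0
time_s: 17.85
ee_pos: [474.5, 245.9, 40.9]
ee_rot: [180.0, -0.0, 21.5]
force: [0.6, 0.4, 0.1]
gripper_width: 55.7
gripper_force: 9.8
```

Tongs held at 55.7 mm, 9.8 N. Lift and carry gently toward the box.

```bash
python3 -m jog '{"jaw":[55.5,55.5,55.5,55.5,55.5,55.5,55.5,55.5],"slide":[[0,0,-0.2],[0,0,-0.4],[0,0,-0.6],[0,0,-0.7],[0,0,-0.8],[0,0,-0.8],[0,0,-0.5],[0,0,0]],"spin":[0,0,0,0,0,0,0,0]}';python3 -m jog '{"jaw":[55.5,55.5,55.5,55.5,55.5,55.5,55.5,55.5,55.5,55.5],"slide":[[-0.1,0.2,0],[-0.2,0.5,0],[-0.25,0.8,0],[-0.25,0.9,0],[-0.25,0.9,0],[-0.25,0.9,0],[-0.25,0.9,0],[-0.25,0.9,0],[-0.25,0.9,0],[-0.25,0.9,0]],"spin":[0,0,0,0,0,0,0,0,0,0]}';python3 -m jog '{"jaw":[55.5,55.5,55.5,55.5,55.5,55.5],"slide":[[-0.13,0.9,0],[0,0.7,0],[0,0.3,0],[0,0.1,0],[0,0.06,0],[0,0,0]],"spin":[0,0,0,0,0,0]}'
```

```text
time_s: 18.65
ee_pos: [476.1, 246.9, 164.2]
ee_rot: [-180.0, -0.4, 21.5]
force: [0.2, 0.2, -0.7]
gripper_width: 55.7
gripper_force: 9.5
time_s: 19.65
ee_pos: [494.6, 0.7, 159.8]
ee_rot: [-180.0, 0.1, 21.5]
force: [0.5, 0.6, -0.2]
gripper_width: 55.3
gripper_force: 9.5
time_s: 20.25
ee_pos: [514.7, -55.4, 160.7]
ee_rot: [-180.0, 0.0, 21.6]
force: [0.5, 0.2, -0.9]
gripper_width: 55.3
gripper_force: 9.5
```

```bash
python3 - <<'E'
from h import *
s=env.state();print(s["ee_pos"],s["ee_rot"],s["force"],s["time_s"])
M={};t=[]
for n in("scene","side"):
    m=snap(n,f"pics/{n}8.png");f=cv2.imread(f"pics/{n}8.png")
    u,v=P(m,[515,-56,110])/.64;x,y=int(u)-50,int(v)-75;print(n,"origin",x,y)
    # predicted pixels in crop
    for l,X in dict(tip=[515,-56,125],cell=[515,-56,53],pinA=[468,-23,70],pinB=[562,-89,70]).items():print(l,np.round((P(m,X)/.64-[x,y])*4))
    t.append(cv2.resize(f[y:y+150,x:x+100],(400,600),interpolation=cv2.INTER_CUBIC))
cv2.imwrite("pics/c8.png",np.hstack(t))
E
```

```text
[514.65942648 -55.43699668 160.65665791] [-1.79970336e+02  2.55560182e-02  2.15563370e+01] [ 0.47596071  0.17438905 -0.91720324] 20.25
scene origin 345 226
tip [201. 278.]
cell [200. 384.]
pinA [ 85. 377.]
pinB [315. 343.]
side origin 375 214
tip [205. 275.]
cell [200. 405.]
pinA [264. 418.]
pinB [143. 336.]
```

View pics/c8.png

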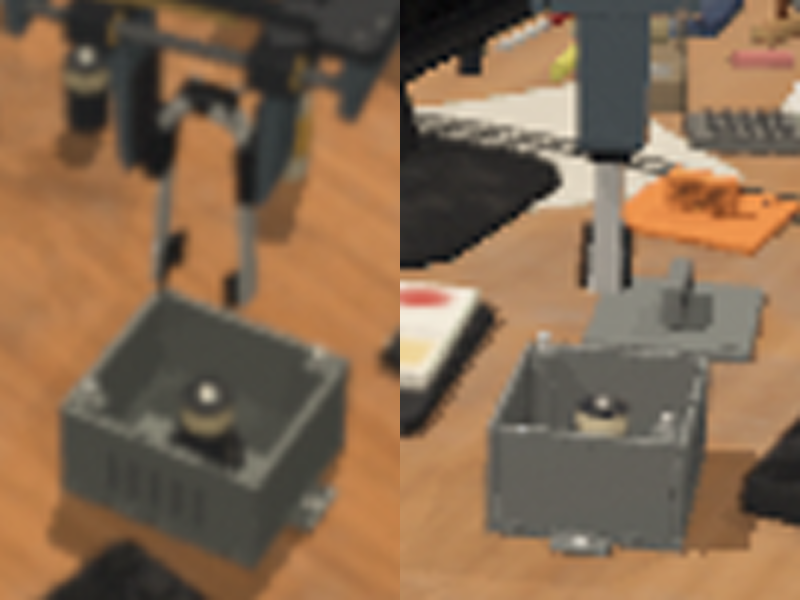

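Final view: cover lies flat on the desk, handle up; tongs hang straight, tips mid about (206,293) over the cell top at (208,388) in the scene crop; in the side crop tips (607,290) over the cell at (603,400). Lower gently, checking force.

```bash
python3 -m jog '{"jaw":[55.5,55.5,55.5,55.5,55.5,55.5],"slide":[[-0.02,0.06,0.3],[0,0,0.6],[0,0,0.6],[0,0,0.4],[0,0,0.2],[0,0,0]],"spin":[0,0,0,0,0,0]}';python3 -m jog '{"jaw":[55.5,55.5,55.5,55.5,55.5,55.5],"slide":[[0,0,0.1],[0,0,0.1],[0,0,0.1],[0,0,0.1],[0,0,0.1],[0,0,0]],"spin":[0,0,0,0,0,0]}'
```

```text
time_s: 20.95
ee_pos: [514.7, -57.6, 97.1]
ee_rot: [-180.0, 0.1, 21.5]
force: [0.3, 0.2, -1.1]
gripper_width: 55.6
gripper_force: 9.5
time_s: 21.55
ee_pos: [514.8, -57.8, 82.4]
ee_rot: [-180.0, 0.0, 21.5]
force: [1.0, 0.4, -0.2]
gripper_width: 55.8
gripper_force: 9.5
```

```bash
python3 -m jog '{"jaw":[55.5,55.5,55.5,55.5,55.5,55.5],"slide":[[0,0,0.1],[0,0,0.1],[0,0,0.1],[0,0,0.1],[0,0,0.1],[0,0,0]],"spin":[0,0,0,0,0,0]}';python3 -m jog '{"jaw":[55.5,55.5,55.5,55.5,55.5],"slide":[[0,0,0.1],[0,0,0.1],[0,0,0.05],[0,0,0],[0,0,0]],"spin":[0,0,0,0,0]}'
```

```text
time_s: 22.15
ee_pos: [514.8, -57.8, 67.3]
ee_rot: [-180.0, 0.0, 21.5]
force: [1.1, 0.7, -0.7]
gripper_width: 55.6
gripper_force: 9.5
time_s: 22.65
ee_pos: [515.2, -57.8, 60.4]
ee_rot: [180.0, -0.0, 21.5]
force: [-0.4, 0.0, -1.4]
gripper_width: 55.5
gripper_force: 9.5
```

```bash
python3 -m jog '{"jaw":[54,53,52,51,50,49,48,48,48,48],"slide":[[0,0,0],[0,0,0],[0,0,0],[0,0,0],[0,0,0],[0,0,0],[0,0,0],[0,0,0],[0,0,0],[0,0,0]],"spin":[0,0,0,0,0,0,0,0,0,0]}' 60; python3 -m jog '{"jaw":[40,40,40,40,40],"slide":[[0,0,0],[0,0,0],[0,0,0],[0,0,0],[0,0,0]],"spin":[0,0,0,0,0]}' 60
```

```text
time_s: 23.65
ee_pos: [515.2, -57.9, 60.4]
ee_rot: [180.0, -0.0, 21.5]
force: [1.1, -0.2, -0.3]
gripper_width: 51.6
gripper_force: 60.0
time_s: 24.15
ee_pos: [515.3, -57.9, 60.5]
ee_rot: [180.0, -0.0, 21.5]
force: [0.2, -1.3, 1.5]
gripper_width: 51.2
gripper_force: 60.0
```

Cell gripped at 51.2 mm, 60 N. Lift 132 mm smoothly.

```bash
python3 -m jog '{"jaw":[40,40,40,40,40,40,40,40,40,40],"slide":[[0,0,-0.1],[0,0,-0.2],[0,0,-0.4],[0,0,-0.6],[0,0,-0.7],[0,0,-0.7],[0,0,-0.7],[0,0,-0.5],[0,0,-0.3],[0,0,-0.2]],"spin":[0,0,0,0,0,0,0,0,0,0]}' 60; python3 -m jog '{"jaw":[40,40,40],"slide":[[0,0,0],[0,0,0],[0,0,0]],"spin":[0,0,0]}'
python3 - <<'E'
from h import *
for n in("scene","side"):
    m=snap(n,f"pics/{n}9.png");f=cv2.imread(f"pics/{n}9.png");o=cv2.imread(f"pics/{n}8.png")
    # cell interior patch in the box (before) vs now; and hanging cell position
    for l,z in(("box cell top",53),("hung cell bottom",142),("below hung",120)):
        u,v=(P(m,[515,-57,z])/.64).astype(int)
        print(n,l,"before",o[v-1:v+2,u-1:u+2].mean((0,1)).round(),"now",f[v-1:v+2,u-1:u+2].mean((0,1)).round())
    u,v=(P(m,[515,-57,140])/.64).astype(int);print(f[v-20:v+20:2,u-1:u+2].mean(1).round().astype(int).tolist())
E
```

```text
time_s: 25.15
ee_pos: [515.3, -57.8, 193.5]
ee_rot: [180.0, -0.1, 21.5]
force: [0.5, -0.9, -1.4]
gripper_width: 51.1
gripper_force: 60.0
time_s: 25.45
ee_pos: [514.6, -57.8, 191.5]
ee_rot: [-179.9, 0.1, 21.5]
force: [-0.5, 0.0, -2.0]
gripper_width: 51.3
gripper_force: 60.0
scene box cell top before [ 96. 108. 114.] now [68. 76. 76.]
scene hung cell bottom before [ 76. 126. 187.] now [33. 32. 32.]
scene below hung before [ 72. 123. 184.] now [ 51.  80. 117.]
[[74, 118, 174], [68, 94, 129], [92, 104, 111], [113, 128, 136], [66, 71, 74], [56, 66, 71], [80, 107, 122], [88, 119, 134], [64, 84, 94], [35, 37, 37], [33, 32, 32], [33, 32, 32], [31, 31, 31], [32, 34, 39], [50, 81, 117], [78, 125, 183], [97, 124, 153], [84, 94, 98], [64, 72, 72], [64, 72, 71]]
side box cell top before [118. 128. 135.] now [88. 95. 97.]
side hung cell bottom before [143. 152. 159.] now [35. 34. 35.]
side below hung before [141. 150. 156.] now [108. 133. 159.]
[[138, 147, 153], [138, 148, 154], [141, 151, 156], [139, 149, 155], [139, 148, 154], [137, 146, 152], [138, 147, 153], [134, 143, 149], [52, 54, 56], [34, 33, 33], [36, 35, 36], [40, 42, 46], [86, 127, 175], [97, 138, 183], [107, 134, 166], [111, 133, 153], [122, 136, 146], [126, 137, 140], [127, 137, 139], [127, 138, 138]]
```

Cell hangs in the tongs and its place in the box is empty; rise a little more for margin and hand in.

```bash
python3 -m jog '{"jaw":[40,40,40,40,40,40,40],"slide":[[0,0,-0.2],[0,0,-0.3],[0,0,-0.2],[0,0,-0.1],[0,0,0],[0,0,0],[0,0,0]],"spin":[0,0,0,0,0,0,0]}' 60 && python3 -c "
from workcell import env
print(env.job_done())"
```

```text
time_s: 26.25
ee_pos: [514.9, -57.8, 216.1]
ee_rot: [-180.0, 0.0, 21.5]
force: [-0.9, 0.1, -1.6]
gripper_width: 50.9
gripper_force: 60.0
the job is handed in; nothing more can be done
None
```

The job is handed in at about 26 s: the cover lies flat on the desk, handle up, and the squeezed tongs hold the cell well over 5 cm above the box's rim at 60 N; my first pinch at the cover's rib missed because the fingertips sit about 33 mm above the reported TCP, and nothing was touched.

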